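Clear the jar and throw the gearbox lever into the green notch

ROBOT

A 7-joint arm with a two-finger parallel gripper is mounted at the origin on a cart in front of the work surface, level with it; the furniture and walls round the work are solid. World frame = base frame: x ahead of the robot, y to its left, z up, the work surface at z = 0. Lengths are in m, angles in degrees, forces in N, time in s.
With the tool pointing down it reaches from about 0.425 to 0.875 m from the base axis. Payload 4.7 kg.
Tool frame: the origin (TCP) lies between the finger pads; the fingertips stand 25 mm ahead of it and the grasp point (between the pads) lies 6 mm ahead of it (env.tip_reach is the distance from the TCP to the fingertips, in m); z points along the fingers, y is the direction in which the jaws open and shut (so a half turn about z gives the same grasp; the last joint's range is limited). The gripper opens to 87 mm and grips with 3 to 60 N. Pads are 19 mm wide; open, the fingers measure 117 mm over their backs; the gripper's body (75 mm by 190 mm) begins 51 mm behind the grasp point.
Start: joints at [-67.489, 18.392, -4.016, 83.108, 1.295, 78.541, -3.26], TCP at [0.24, 0.604, 0.248] pointing down, gripper open.
Joint ranges: [-163.93, 163.93], [-17.29, 119.83], [-79.2, 71.16], [3.27, 140.29], [-89.18, 269.18], [5.43, 117.66], [-154.24, 154.24]. Speed limits (degrees/s): [147.25, 147.25, 180, 180, 180, 180, 180].

INTERFACE

Orientations are given as [roll, pitch, yaw] about the fixed x, y, z axes, in that order (R = Rz(yaw) Ry(pitch) Rx(roll)).
In Python, from cell import env, viewer, job gives the robot as it stands.
- The arm moves only by the tool move_arm, never from a script. Its argument "steps" is a list of rows, each a list of 7 numbers: the finger opening in cm, from 0 to 8.7, then the shift along the tool's x, y, z in cm, then the turn, a rotation vector about the tool's x, y, z in rad. In form: [[fingers, tx, ty, tz, wx, wy, wz], ...]. A call has 1 to 5 rows; each row shifts and turns the commanded pose from where the row before left it, along the tool's axes as they then stand; what a row does not reach is not made up. A row lasts 1/12 s, in which the tool goes at most 41.7 mm and 7.16 degrees, less where a joint would pass 70% of its speed; a pose out of reach is approached as far as the arm can. A call is refused whole if a number of a shift passes 4.17 or a number of a turn 0.125, either way. A call with a gripper value outside its range is refused whole. The fingers move at their own pace and stop on an object; "force" is the grip in N (left out, the last holds). Time passes only in rows, so rows that do not move let the fingers close. It gives the time, the measured TCP pose, the force and the opening at its end, in the units of the state.
- env.get_obs(): the state, without advancing time (a new reading comes with each control period).
- viewer.read_camera(name): name is "side" or "top" or "wrist"; returns a dict with "img" (420x560x3 uint8, red, green, blue), "vfov" (degrees; the focal length in pixels is half the picture's height over the tangent of half this angle, whatever the lens; pixels are square), "cx", "cy" (the principal point, pixels), "k1" (the pictures are not rectified: a ray, as slopes to the right and down, at radius r is drawn at 1 + k1 r^2 times it, then the intrinsics apply), "extrinsics" (4x4, takes a point from world to camera coordinates); the wrist camera has in their place "mount" (4x4, takes a point from camera to tool coordinates, whose origin is the TCP and whose axes are the flange's). Camera axes: x right, y down, z forward; pixel columns grow to the right and rows downward; lengths in m; the calibration is good to about 2 mm. A picture is of the moment at which its call begins: read the wrist's pose just before it. There is no depth.
- job.sign_off(): hands the job in, once; it reports no verdict.
The state is a dict: "time_s": time; "qpos": joint angles; "joint_velocities": joint speeds; "effort": joint torques, N m; "tool_pos": TCP position; "tool_rot": TCP orientation; "force": force on the tool from outside, world axes, zero at the start; "wrist_torque": the same for the moment, N m; "grip_width": finger opening in m.
Only numpy, scipy, OpenCV 4.12 (cv2) and the standard library are available. Lean on these libraries where they do the work, as an engineer would, in place of code of your own. Each camera call takes 0.05 s, during which the arm holds its last target.

TASK

A white jar has been left standing in the path of the speed lever on the blue bench gearbox. First stand the jar upright in the yellow tray while the lever stays in its starting notch, then throw the lever into the notch marked with the green disc so that it is held there by its detent. Leave the tape roll, the blue-lidded jar, the screwdriver and the spanner where they lie.

Things in the scene. Friction and masses are not known exactly. Their poses are not given: they have to be found in the camera images.
- gearbox: Blue bench gearbox on a grey foot 135 x 200 mm (x, y), fixed (place and yaw vary). Origin on the bench below the lever's hinge; z up; at yaw 0 its front looks to -x, to the robot. Housing 44 mm high; on it a bare metal index plate, a disc of radius 82 mm, top z = 52 mm; tooth pairs on its rim (to radius 90 mm) form four notches. A shaft stands out of the +y side to y = 119 mm.
- speed_lever (a joint): Lever angle (rad) about the upright hinge; grows clockwise from above (lever end goes from right to left, +y). At q the lever points from the hinge at angle pi + 0.80 - q in the gearbox's frame (0.80: straight to the front). Travel -0.02 to 1.68. Notches at 0.00 (start, white disc), 0.90, 1.25, 1.60. It stays where left between notches; friction there is light.
- lever_knob (a point): Centre of the black ball (30 mm diameter) on the lever's free end, 165 mm from the hinge axis, 120 mm above the bench. Below it an upright black grip of 20 mm diameter runs down to z = 50 mm, outside the gearbox over bare bench; the steel arm (10 mm wide, z = 60 to 69 mm) joins it from the hinge side. Push it from the side with shut fingers, or straddle it from above.
- lever_pointer (a point): Point on the lever's centre line (red line on the arm), 63 mm from the hinge axis, z = 52 mm; over a notch's disc when the lever is in that notch. A spring ball snaps the lever in once within about 0.07 rad of a notch's centre; the teeth beside each notch crest 0.10 rad to either side, and each takes about 4 N at the knob. The gaps between tooth pairs are no notches, but it can rest there too.
- lever_hinge (a point): Point on the lever's upright hinge axis, 64 mm above the bench, fixed to the gearbox.
- mark_green: Flat green disc (18 mm diameter, 1.5 mm thick) on the index plate, 63 mm from the hinge axis, marking the wanted notch: exactly in line with one of the notches at 0.90, 1.25 or 1.60 (which one varies). Origin at the centre of its underside. Fixed to the plate.
- mark_red: The same disc in red at another notch, not wanted.
- mark_blue: The same disc in blue at the remaining notch, not wanted.
- jar: White round screw-top jar, white lid, 78 mm high; body 56 mm diameter up to z = 60 mm, lid 58 mm above; 0.1 to 0.25 kg. Origin at the centre of its underside, z up. Loose, upright on the bench before the gearbox about 175 mm from the hinge axis, in the knob's path between the starting notch and the others, some 40 mm or more clear of the lever's grip.
- parts_tray: Empty yellow moulded tray, 273 x 207 x 41 mm (own x by y by z), fixed on the bench, open at the top. Origin at the centre of its underside; its inner floor is at z = 22 mm and measures 258 x 190 mm; walls 3 mm thick rise to z = 41 mm.
- blue_lid_jar: Bystander: white jar with a blue lid, 69 mm diameter, 94 mm high, behind the tray. Leave alone. Origin under its centre.
- tape_roll: Bystander: roll of yellow floor tape lying flat, 108 mm across, 48 mm high. Leave alone. Origin under its centre.
- screwdriver: Bystander: black-handled screwdriver 200 mm long, lying to the right of the tray. Leave alone. Origin under its middle.
- spanner: Bystander: steel spanner 161 mm long, 6 mm thick, lying at the front of the bench. Leave alone. Origin under its middle.

How it is judged (in metres and radians):
On the way, in this order (a step that is already met when the one before it is completed fails the run):
1. the jar stands upright and released on the tray's floor while the lever is still in its starting notch (x of jar in the frame of parts_tray between -0.105 and 0.105 m and y of jar in the frame of parts_tray between -0.072 and 0.072 m and z of jar in the frame of parts_tray below 0.027 m and angle between jar's own z axis and vertical below 0.1 rad and contact force between the fingers and jar below 0.1 N and linear speed of jar below 0.03 m/s and value of joint speed_lever below 0.08 rad), for 0.2 s.
2. the lever is in the green notch (horizontal distance between lever_pointer and mark_green below 0.004 m), for 0.2 s.
At the end, for the whole second after the job is handed in: The lever rests in the notch marked by the green disc (its pointer within 4 mm of the disc's centre, seen from above), and the white-lidded jar stands released on the yellow tray's floor, upright within 0.1 rad, its centre within 105 mm (tray's x) and 72 mm (tray's y) of the tray's centre (horizontal distance between lever_pointer and mark_green below 0.004 m and velocity of joint speed_lever between -0.05 and 0.05 rad/s and x of jar in the frame of parts_tray between -0.105 and 0.105 m and y of jar in the frame of parts_tray between -0.072 and 0.072 m and z of jar in the frame of parts_tray below 0.027 m and angle between jar's own z axis and vertical below 0.1 rad and contact force between the fingers and jar below 0.1 N and linear speed of jar below 0.03 m/s); the robot touches nothing.
It fails at once if the tape roll is shifted by more than 30 mm (distance of tape_roll from where it was at the start of the episode above 0.03 m).
It fails at once if the blue-lidded jar is shifted by more than 30 mm (distance of blue_lid_jar from where it was at the start of the episode above 0.03 m).
It fails at once if the screwdriver is shifted by more than 30 mm (distance of screwdriver from where it was at the start of the episode above 0.03 m).
It fails at once if the spanner is shifted by more than 30 mm (distance of spanner from where it was at the start of the episode above 0.03 m).
It fails at once if the jar is tipped over (angle between jar's own z axis and vertical above 0.8 rad).
It also fails if it takes over 64 s, if anything falls off the work surface, if the arm or the gripper's body presses on something with over 40 N, if the wrist force passes 120 N, or if a joint passes its speed limit or range.

## Working session

There is one attempt and no reset: what is moved stays moved. The work goes in short steps, Python scripts to look and compute and a tool call to move; the robot and the scene stay as the last step left them, time stands still between calls to the robot, and variables do not carry over. Pictures are saved under pics/ and viewed, and the job is handed in when it is done.

Besides the shell and the picture viewer there is one more tool, called after "Request:" as name([rows], argument=value, ...), one row to a line, values as JSON. move_arm: Moves the arm, as the interface text tells. Its arguments: {"type":"object","properties":{"steps":{"type":"array"},"force":{"type":"number"}},"required":["steps"]}

```bash
mkdir -p pics; ls
cat > h.py <<'E'
import numpy as np, cv2
from cell import env, viewer, job
from scipy.spatial.transform import Rotation as R
def snap(n,f):
    o=env.get_obs(); c=viewer.read_camera(n); cv2.imwrite('pics/'+f+'.png',c['img'][:,:,::-1]); return o,c
def E(c,o=None):
    if 'extrinsics' in c: return np.array(c['extrinsics'])
    T=np.eye(4);T[:3,:3]=R.from_euler('xyz',o['tool_rot'],degrees=True).as_matrix();T[:3,3]=o['tool_pos']
    return np.linalg.inv(T@np.array(c['mount']))
def f_(c): return 210/np.tan(np.radians(c['vfov'])/2)
def px2w(c,u,v,z,o=None):
    f=f_(c); x=(u-c['cx'])/f;y=(v-c['cy'])/f; rd=np.hypot(x,y); r=rd
    for _ in range(50): r=rd/(1+c['k1']*r*r)
    s=r/rd if rd else 1
    Ei=np.linalg.inv(E(c,o)); d=Ei[:3,:3]@[x*s,y*s,1]; p=Ei[:3,3]
    return p+d*(z-p[2])/d[2]
def w2px(c,P,o=None):
    q=E(c,o)@np.append(P,1); x,y=q[:2]/q[2]; k=1+c['k1']*(x*x+y*y); return np.array([x*k*f_(c)+c['cx'],y*k*f_(c)+c['cy']])
E
python3 - <<'E'
from h import *
for n in ['top','side','wrist']:
    o,c=snap(n,n+'0'); print(n,{k:v for k,v in c.items() if k!='img'})
print(o, env.tip_reach)
E
```

```text
pics
top {'vfov': 54.164756769644704, 'cx': 277.62900984026595, 'cy': 202.85893282767705, 'k1': 0.027266797700383538, 'extrinsics': array([[-0.00334344, -0.99997493, -0.00624119,  0.03609312],
       [-0.99393982,  0.00400889, -0.10985243,  0.53185802],
       [ 0.1098747 ,  0.00583609, -0.99392831,  1.33035603],
       [ 0.        ,  0.        ,  0.        ,  1.        ]])}
side {'vfov': 42.49729699759591, 'cx': 281.59411358204136, 'cy': 213.99822120738585, 'k1': 0.07547629422648651, 'extrinsics': array([[-0.90806465, -0.41880152, -0.00488584,  0.51990667],
       [-0.20177249,  0.44765533, -0.8711444 ,  0.19981366],
       [ 0.36702377, -0.79006961, -0.49100261,  1.62541503],
       [ 0.        ,  0.        ,  0.        ,  1.        ]])}
wrist {'vfov': 60.389327758889415, 'cx': 280.63801679650226, 'cy': 205.91580602152726, 'k1': -0.020768727958207854, 'mount': array([[ 6.88532693e-04, -9.63690719e-01, -2.67020083e-01,
         7.33766875e-02],
       [ 9.99999678e-01,  5.53503148e-04,  5.80954899e-04,
        -7.56224345e-04],
       [-4.12064387e-04, -2.67020397e-01,  9.63690789e-01,
        -1.36676676e-01],
       [ 0.00000000e+00,  0.00000000e+00,  0.00000000e+00,
         1.00000000e+00]])}
{'time_s': 0.1, 'qpos': array([-67.48666892,  18.43455967,  -4.01626344,  83.16728396,
         1.29608809,  78.54382894,  -3.26194408]), 'joint_velocities': array([-0.08774406, -0.11695958, -0.09051043, -0.20329833, -0.07670328,
        0.01560525,  0.0059762 ]), 'effort': array([-3.81511600e-04, -4.92576170e+01, -4.05691797e-01, -3.13398314e+01,
       -6.40158006e-02,  3.94824904e-02,  7.34690730e-05]), 'tool_pos': array([0.24026413, 0.60346377, 0.24657935]), 'tool_rot': array([-1.79899627e+02,  6.43748125e-03,  1.58295223e+02]), 'force': array([-0.57438362, -0.10618627,  0.15581565]), 'wrist_torque': array([ 0.00179639, -0.0114042 ,  0.0427656 ]), 'grip_width': 0.08714494346555689} 0.025
```

View pics/top0.png

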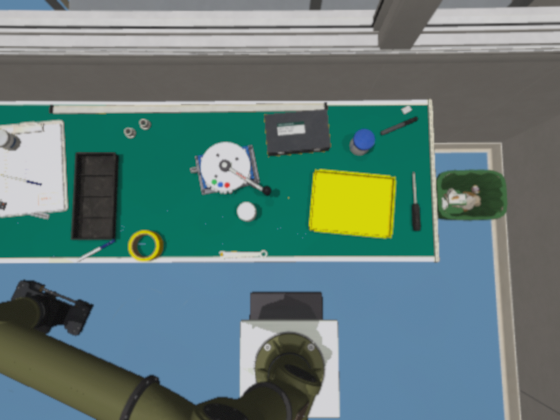

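View pics/side0.png

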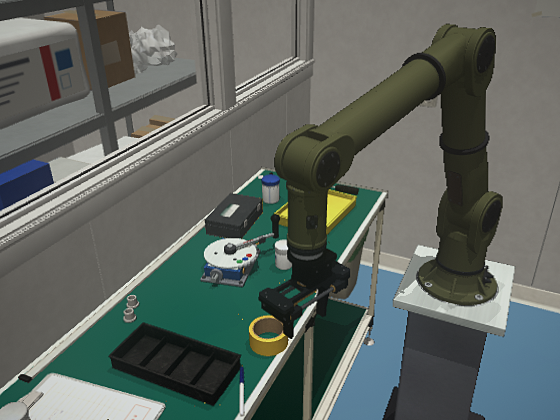

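The top view shows the gearbox hinge at about (225,166), the knob near (267,190), the jar lid at (247,212), the tray around (353,204), and the discs near (215–235,184). I'll zoom in on these.

Run:
```python
from h import *
a=cv2.imread('pics/top0.png')
cv2.imwrite('pics/z1.png',cv2.resize(a[125:265,180:320],None,fx=5.6,fy=4.28*1.0,interpolation=cv2.INTER_CUBIC)[:600,:800])
cv2.imwrite('pics/z1.png',cv2.resize(a[130:230,180:300],(720,600),interpolation=cv2.INTER_CUBIC))
cv2.imwrite('pics/z2.png',cv2.resize(a[155:250,295:435],(700,475),interpolation=cv2.INTER_CUBIC))
```

```text
(no output)
```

View pics/z1.png

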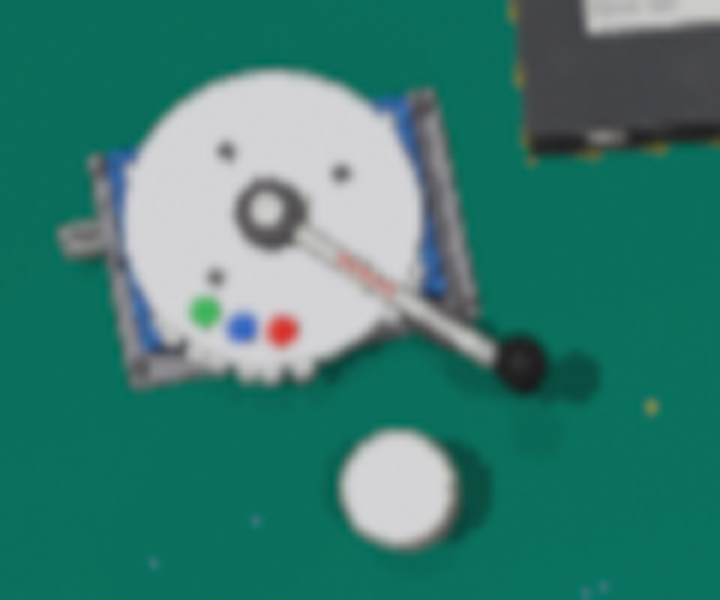

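View pics/z2.png

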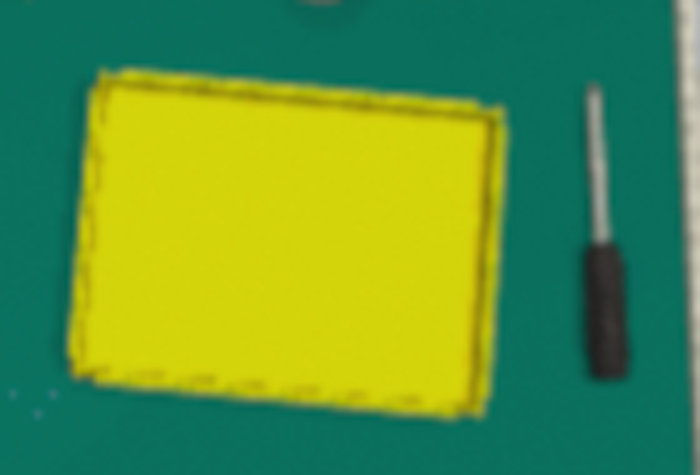

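Green disc is at zoom (205,312), the leftmost one, so it marks the 1.60 notch. The knob is at (520,362), the hinge at (268,212), and the jar lid centre at (399,489). Next I'll compute positions.

Run:
```python
from h import *
c=viewer.read_camera('top')
g=lambda x,y:(180+(x+.5)/6-.5,130+(y+.5)/6-.5)
k=lambda x,y:(295+(x+.5)/5-.5,155+(y+.5)/5-.5)
P={}
for n,(x,y),z in [('hinge',(268,212),.08),('knob',(520,362),.12),('jar',(399,489),.078),('green',(205,312),.0535),('blue',(243,328),.0535),('red',(282,331),.0535),('shaft',(62,242),.03)]:
    P[n]=px2w(c,*g(x,y),z); print(n,P[n].round(4))
h=P['hinge']
for n in P:
    d=P[n]-h; print(n,np.hypot(*d[:2]).round(4),np.arctan2(d[1],d[0]).round(3))
cs=[px2w(c,*k(x,y),.041) for x,y in [(100,72),(508,105),(487,415),(73,378)]]
for q in cs: print(q.round(4))
t=np.mean(cs,axis=0); print('tray',t, [np.linalg.norm(cs[i]-cs[i-1]).round(3) for i in range(4)])
e=cs[0]-cs[1]; print('tray long-axis',np.degrees(np.arctan2(e[1],e[0])))
for n,(u,v) in [('tape',(146,245)),('blue',(362,143)),('spanner l',(220,254)),('spanner r',(266,254)),('edge',(250,259))]: print(n,px2w(c,u,v,0.04).round(3))
```

```text
hinge [0.65   0.2053 0.08  ]
knob [0.5625 0.0687 0.12  ]
jar [0.5007 0.1344 0.078 ]
green [0.6002 0.2427 0.0535]
blue [0.5913 0.2219 0.0535]
red [0.5896 0.2007 0.0535]
shaft [0.6438 0.3266 0.03  ]
hinge 0.0 0.0
knob 0.1622 -2.141
jar 0.1653 -2.698
green 0.0623 2.497
blue 0.061 2.866
red 0.0606 -3.065
shaft 0.1215 1.622
[ 0.643  -0.0887  0.041 ]
[ 0.6194 -0.3567  0.041 ]
[ 0.416 -0.336  0.041]
[ 0.4407 -0.0684  0.041 ]
tray [ 0.52977782 -0.2124569   0.041     ] [np.float64(0.203), np.float64(0.269), np.float64(0.204), np.float64(0.269)]
tray long-axis 84.98647099723851
tape [0.395 0.462 0.04 ]
blue [ 0.73  -0.247  0.04 ]
spanner l [0.365 0.221 0.04 ]
spanner r [0.364 0.072 0.04 ]
edge [0.348 0.124 0.04 ]
```

Request:
move_arm([
  [8.7,-3.2,-2.61,0.3,0,0,0],
  [8.7,-3.2,-2.61,0.3,0,0,0],
  [8.7,-3.2,-2.61,0.3,0,0,0],
  [8.7,-3.2,-2.61,0.3,0,0,0],
  [8.7,-3.2,-2.61,0.3,0,0,0],
])

```text
time_s: 0.62
tool_pos: [0.3414, 0.4216, 0.2323]
tool_rot: [180.0, 0.0, 158.3]
force: [0.6, 0.7, 0.4]
grip_width: 0.0874
```

Request:
move_arm([
  [8.7,-3.2,-2.61,0.3,0,0,0],
  [8.7,-3.2,-2.61,0.3,0,0,0],
  [8.7,-3.2,-2.61,0.3,0,0,0],
  [8.7,-3.2,-2.61,0.3,0,0,0],
  [8.7,-3.2,-2.61,0.3,0,0,0],
])

```text
time_s: 1.03
tool_pos: [0.4417, 0.2412, 0.2176]
tool_rot: [180.0, 0.0, 158.3]
force: [0.6, 0.4, -0.4]
grip_width: 0.0872
```

Request:
move_arm([
  [8.7,-3.0,-2.5,0.3,0,0,0],
  [8.7,-3.0,-2.5,0.3,0,0,0],
  [8.7,0,0,0,0,0,0],
  [8.7,0,0,0,0,0,0],
])

```text
time_s: 1.37
tool_pos: [0.4793, 0.1717, 0.2114]
tool_rot: [-180.0, -0.0, 158.0]
force: [-0.3, 0.1, 0.0]
grip_width: 0.087
```

Run:
```python
from h import *
o,c=snap('wrist','w1'); print(o['tool_pos'],o['tool_rot'])
for n,P in [('jar',[.5007,.1344,.078]),('knob',[.5625,.0687,.12])]: print(n,w2px(c,P,o))
for n,P in [('green',[.6002,.2427,.0535]),('hinge',[.65,.2053,.08])]: print(n,w2px(c,P,o))
```

```text
[0.4793355  0.17173623 0.21142014] [-1.79983979e+02 -3.46788734e-03  1.57958077e+02]
jar [248.19965612 244.83291788]
knob [195.99376503 367.03874236]
green [403.74429097 287.93478017]
hinge [388.98568967 363.86432126]
```

View pics/w1.png

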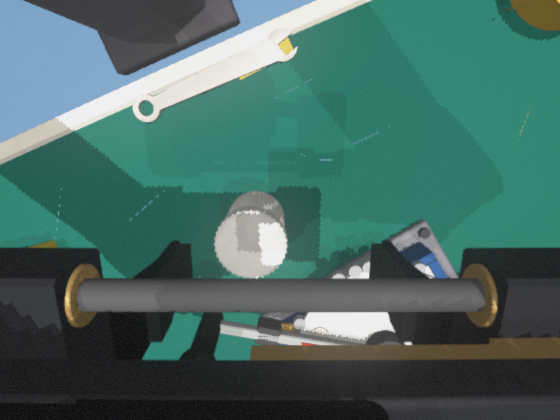

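The wrist view shows the jar lid centred at about (251,243), against a prediction of (248,245), which agrees to within 2 mm. The next step is to work out the moves.

```bash
cat >> h.py <<'E'
def rel(o,P):
    M=R.from_euler('xyz',o['tool_rot'],degrees=True).as_matrix(); return 100*M.T@(np.array(P)-o['tool_pos'])
E
python3 - <<'E'
from h import *
o=env.get_obs(); c=viewer.read_camera('wrist')
p=px2w(c,251.3,243,.078,o); print(p)
j=(p[:2]+[.5007,.1344])/2
print(j,rel(o,[*j,.046]))
E
```

```text
[0.49944228 0.13978375 0.078     ]
[0.50007114 0.13709187] [-3.38550864 -2.63107154 16.54267691]
```

Request:
move_arm([
  [8.7,-3.4,-2.4,0,0,0,0],
  [8.7,0,-0.2,3.5,0,0,0],
  [8.7,0,0,3.5,0,0,0],
  [8.7,0,0,3.0,0,0,0],
  [8.7,0,0,0,0,0,0],
])

```text
time_s: 1.88
tool_pos: [0.4955, 0.1383, 0.1058]
tool_rot: [-179.6, -0.5, 158.5]
force: [-2.0, -0.4, -0.4]
grip_width: 0.0868
```

Run:
```python
from h import *
o,c=snap('wrist','w2'); print(o['tool_pos'],o['tool_rot'],o['force'])
for j in ([.5007,.1344],[.4994,.1398]): print(w2px(c,[*j,.078],o),rel(o,[*j,.046]))
```

```text
[0.49545796 0.13826339 0.10582445] [-179.58039914   -0.4735854   158.47634101] [-2.03034528 -0.42313804 -0.42272706]
[278.95820228 272.26891825] [-0.678818   -0.12329908  5.97810189]
[288.11758925 266.40603305] [-0.35977619  0.33135666  5.9774094 ]
```

View pics/w2.png

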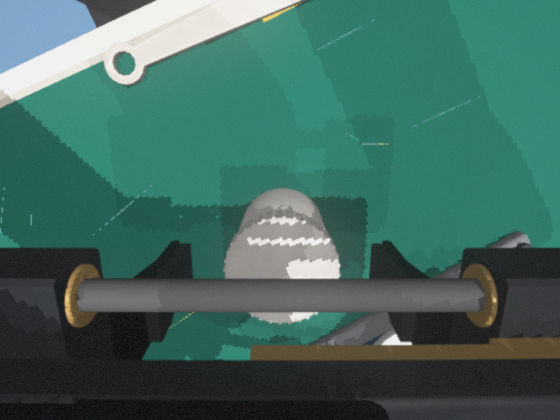

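The jar at u≈282 is centred between the fingers, so I'll descend and grip.

Request:
move_arm([
  [8.7,-0.5,0,3.0,0,0,0],
  [8.7,0,0,2.9,0,0,0],
  [8.7,0,0,0,0,0,0],
  [5.0,0,0,0,0,0,0],
  [5.0,0,0,0,0,0,0],
], force=20)

```text
time_s: 2.35
tool_pos: [0.5066, 0.1372, 0.0551]
tool_rot: [179.9, 0.1, 158.4]
force: [0.7, -0.4, 0.3]
grip_width: 0.0802
```

Request:
move_arm([
  [4.0,0,0,0,0,0,0],
  [4.0,0,0,0,0,0,0],
  [4.0,0,0,0,0,0,0],
  [4.0,0,0,0,0,0,0],
])

```text
time_s: 2.68
tool_pos: [0.5056, 0.1358, 0.0536]
tool_rot: [179.9, 0.1, 158.3]
force: [-0.9, -1.3, 5.0]
grip_width: 0.0564
```

Request:
move_arm([
  [4.0,0,0,-1.5,0,0,0],
  [4.0,0,0,-3.5,0,0,0],
  [4.0,0,0,-4.0,0,0,0],
  [4.0,0,0,-4.0,0,0,0],
  [4.0,0,0,-3.0,0,0,0],
], force=25)

```text
time_s: 3.1
tool_pos: [0.5055, 0.1358, 0.2158]
tool_rot: [179.9, 0.1, 158.3]
force: [1.4, 1.2, -2.2]
grip_width: 0.0561
```

Run:
```python
from h import *
o,c=snap('top','t2'); print(o['tool_pos'],o['grip_width'],o['force']); print(rel(o,[.54,-.21,.21]))
a=cv2.imread('pics/t2.png'); cv2.imwrite('pics/t2z.png',cv2.resize(a[130:280,180:400],(792,540),interpolation=cv2.INTER_CUBIC))
```

```text
[0.50548149 0.13583408 0.21577802] 0.05614254105405683 [ 1.40098329  1.24748012 -2.23970192]
[-16.00505992 -30.8512771    0.54590123]
```

View pics/t2z.png

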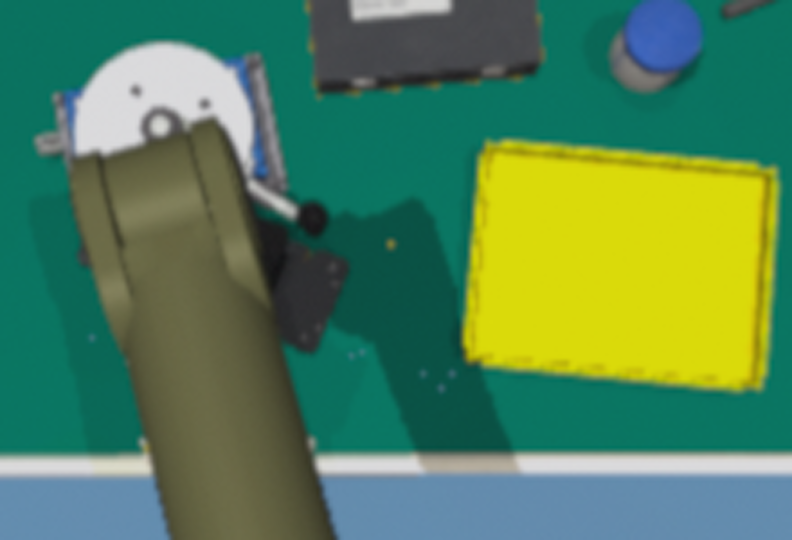

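The jar is held (width 56 mm) and the lever hasn't moved. I'll carry the jar to the tray.

Request:
move_arm([
  [4.0,-1.0,-2.0,0,0,0,0],
  [4.0,-1.8,-3.5,0,0,0,0],
  [4.0,-1.8,-3.5,0,0,0,0],
  [4.0,-1.8,-3.5,0,0,0,0],
  [4.0,-1.8,-3.5,0,0,0,0],
])

```text
time_s: 3.57
tool_pos: [0.5215, -0.0448, 0.2122]
tool_rot: [180.0, -0.0, 158.3]
force: [0.6, -0.3, -2.2]
grip_width: 0.0565
```

Request:
move_arm([
  [4.0,-1.8,-3.5,0,0,0,0],
  [4.0,-1.8,-3.5,0,0,0,0],
  [4.0,-1.8,-3.5,0,0,0,0],
  [4.0,-1.0,-2.0,0,0,0,0],
  [4.0,-0.6,-1.0,0,0,0,0],
])

```text
time_s: 3.98
tool_pos: [0.5358, -0.1996, 0.2122]
tool_rot: [-179.9, 0.0, 157.9]
force: [0.0, 0.1, -2.4]
grip_width: 0.0569
```

Request:
move_arm([
  [4.0,0,0,0,0,0,0],
  [4.0,0,0,0,0,0,0],
])

```text
time_s: 4.15
tool_pos: [0.5367, -0.1944, 0.2119]
tool_rot: [180.0, -0.1, 158.2]
force: [0.6, 0.8, -2.2]
grip_width: 0.0567
```

Run:
```python
from h import *
o,c=snap('top','t3'); print(o['tool_pos'],o['grip_width'],o['force']); print(rel(o,[.535,-.212,.077]))
snap('side','s3')
```

```text
[ 0.53673566 -0.19439618  0.21192398] 0.056679798693605274 [ 0.57436532  0.7612495  -2.19745474]
[-0.51039581 -1.7019149  13.49136223]
```

View pics/s3.png

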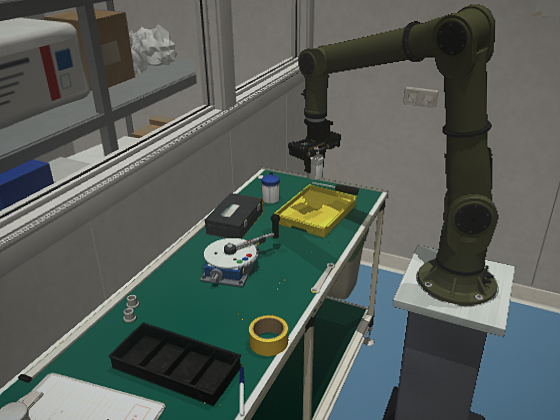

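Request:
move_arm([
  [4.0,-0.5,-1.6,2.5,0,0,0],
  [4.0,0,0,4.0,0,0,0],
  [4.0,0,0,4.0,0,0,0],
  [4.0,0,0,1.7,0,0,0],
  [4.0,0,0,0.3,0,0,0],
])

```text
time_s: 4.67
tool_pos: [0.5331, -0.2076, 0.083]
tool_rot: [-180.0, -0.5, 158.5]
force: [-0.4, 1.2, -1.1]
grip_width: 0.0562
```

Request:
move_arm([
  [4.0,0,0,0.1,0,0,0],
  [4.0,0,0,0.1,0,0,0],
  [4.0,0,0,0,0,0,0],
])

```text
time_s: 4.92
tool_pos: [0.5376, -0.211, 0.0875]
tool_rot: [179.9, 0.2, 158.4]
force: [-0.0, -0.4, -1.8]
grip_width: 0.0564
```

Request:
move_arm([
  [4.0,0,0,0.5,0,0,0],
  [4.0,0,0,0.3,0,0,0],
  [4.0,0,0,0.2,0,0,0],
  [4.0,0,0,0,0,0,0],
  [4.0,0,0,0,0,0,0],
])

```text
time_s: 5.33
tool_pos: [0.536, -0.2112, 0.0756]
tool_rot: [180.0, 0.0, 158.3]
force: [-0.4, -0.2, -2.0]
grip_width: 0.0564
```

Request:
move_arm([
  [4.0,0,0,0.1,0,0,0],
  [4.0,0,0,0,0,0,0],
  [4.0,0,0,0,0,0,0],
])

```text
time_s: 5.58
tool_pos: [0.5365, -0.2114, 0.0755]
tool_rot: [180.0, 0.1, 158.3]
force: [-1.5, -0.0, 6.0]
grip_width: 0.0563
```

Contact is made (Fz changed from −2 to +6), so I'll release.

Request:
move_arm([
  [6.2,0,0,0,0,0,0],
  [7.5,0,0,0,0,0,0],
  [8.7,0,0,0,0,0,0],
  [8.7,0,0,0,0,0,0],
  [8.7,0,0,0,0,0,0],
])

```text
time_s: 6.0
tool_pos: [0.5359, -0.211, 0.0743]
tool_rot: [-180.0, -0.0, 158.3]
force: [0.1, 0.4, -0.3]
grip_width: 0.0803
```

Request:
move_arm([
  [8.7,0,0,-1.0,0,0,0],
  [8.7,0,0,-3.0,0,0,0],
  [8.7,0,0,-4.0,0,0,0],
  [8.7,0,0,-4.0,0,0,0],
  [8.7,0,0,-2.0,0,0,0],
])

```text
time_s: 6.42
tool_pos: [0.5376, -0.2123, 0.2203]
tool_rot: [179.9, 0.4, 158.3]
force: [0.6, -0.0, -1.0]
grip_width: 0.0866
```

Run:
```python
from h import *
o,c=snap('wrist','w4'); print(o['tool_pos'],o['grip_width'],o['force']); o,c=snap('side','s4')
print(w2px(c,[.53,-.212,.1],o))
a=cv2.imread('pics/s4.png'); cv2.imwrite('pics/s4z.png',cv2.resize(a[130:290,190:390],(750,600),interpolation=cv2.INTER_CUBIC))
```

```text
[ 0.53757648 -0.21233675  0.22028693] 0.08662509215526552 [ 0.5824795  -0.03603118 -0.95742194]
[316.97595752 189.14944764]
```

View pics/s4z.png

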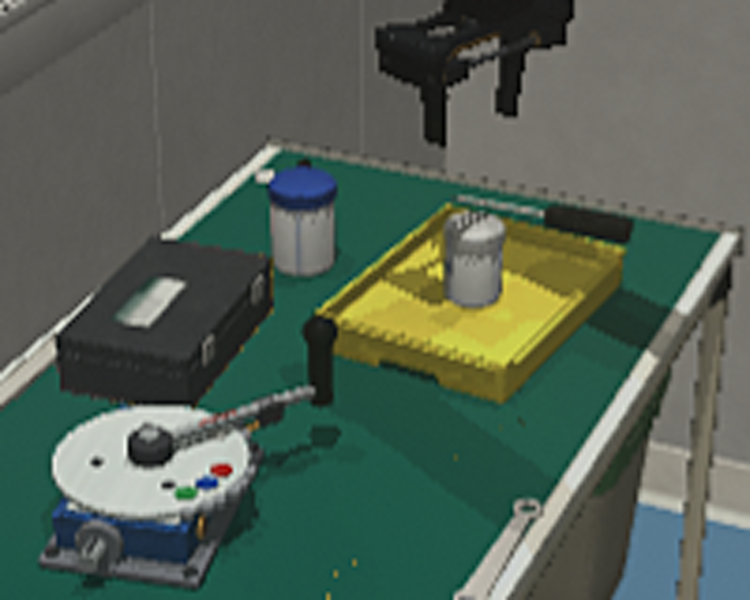

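View pics/w4.png

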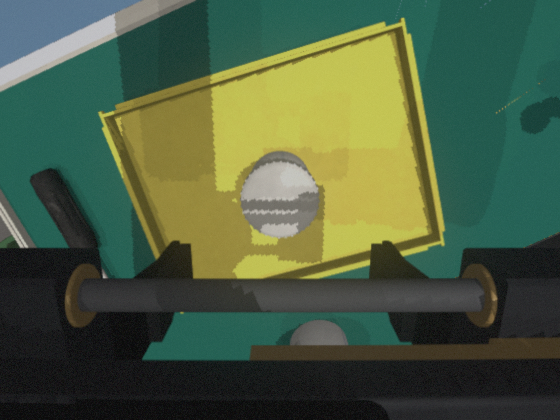

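The jar stands upright near the tray's centre and is released. Green is the far notch at 1.60. My plan is to straddle the knob with half-open fingers and sweep the arc while turning the wrist. First, turn the wrist.

Request:
move_arm([
  [8.7,0,0,0,0,0,-0.12],
  [8.7,0,0,0,0,0,-0.12],
  [8.7,0,0,0,0,0,-0.12],
  [8.7,0,0,0,0,0,-0.12],
  [8.7,0,0,0,0,0,-0.12],
])

```text
time_s: 6.93
tool_pos: [0.5353, -0.2109, 0.2137]
tool_rot: [180.0, -0.1, -167.0]
force: [-0.6, -0.3, -0.1]
grip_width: 0.0871
```

Request:
move_arm([
  [8.7,0,0,0,0,0,-0.12],
  [8.7,0,0,0,0,0,-0.12],
  [8.7,0,0,0,0,0,-0.12],
  [8.7,0,0,0,0,0,-0.12],
  [8.7,0,0,0,0,0,0],
])

```text
time_s: 7.35
tool_pos: [0.5354, -0.2109, 0.2138]
tool_rot: [179.9, -0.0, -139.9]
force: [0.3, -0.2, 0.2]
grip_width: 0.0872
```

Run:
```python
from h import *
o=env.get_obs(); print(o['tool_pos'],o['tool_rot'],o['qpos'][[0,6]]); print(rel(o,[.5625,.0687,.22]))
```

```text
[ 0.53540426 -0.21092578  0.21377955] [ 1.79927558e+02 -4.22550842e-02 -1.39888943e+02] [ -6.98042429 153.73893436]
[-20.08729481  19.64078709  -0.61202695]
```

Request:
move_arm([
  [8.7,-2.6,2.6,0,0,0,0],
  [8.7,-2.9,2.8,0,0,0,0],
  [8.7,-2.9,2.8,0,0,0,0],
  [8.7,-2.9,2.8,0,0,0,0],
  [8.7,-2.9,2.8,0,0,0,0],
])

```text
time_s: 7.77
tool_pos: [0.5549, -0.0124, 0.2142]
tool_rot: [180.0, -0.0, -139.9]
force: [1.8, 0.2, -0.2]
grip_width: 0.0873
```

Request:
move_arm([
  [8.7,-2.9,2.8,0,0,0,0],
  [8.7,-2.9,2.8,0,0,0,0],
  [8.7,0,0,0,0,0,0],
  [8.7,0,0,0,0,0,0],
])

```text
time_s: 8.1
tool_pos: [0.563, 0.0697, 0.2137]
tool_rot: [179.9, -0.1, -139.5]
force: [-0.1, -0.4, -0.7]
grip_width: 0.0872
```

Run:
```python
from h import *
o,c=snap('wrist','w5'); print(o['tool_pos'],o['tool_rot'],o['qpos']); print(rel(o,[.5625,.0687,.11])); print(w2px(c,[.5625,.0687,.12],o))
```

```text
[0.56298602 0.06972071 0.21373379] [ 1.79935365e+02 -5.63323324e-02 -1.39504357e+02] [-25.72464864   9.50226177  17.87905126  98.43739003  -3.06984809
  72.61724431 123.34213552]
[ 0.09304449 -0.05776114 10.37341686]
[279.73783934 218.85256909]
```

View pics/w5.png

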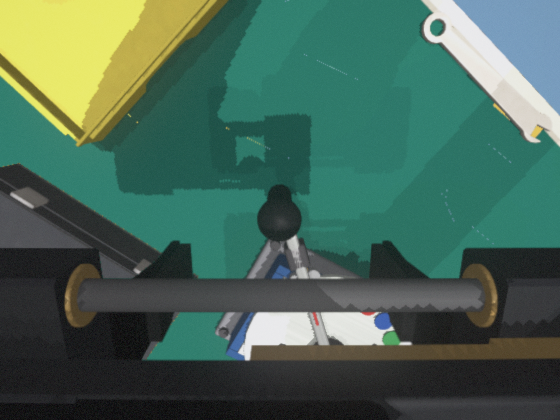

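The knob sits at (279,218), exactly as predicted and centred between the fingers, so I'll descend and part-close around it.

Request:
move_arm([
  [8.7,0,0,3.5,0,0,0],
  [8.7,0,0,3.7,0,0,0],
  [8.7,0,0,3.0,0,0,0],
  [8.7,0,0,0,0,0,0],
  [5.0,0,0,0,0,0,0],
], force=8)

```text
time_s: 8.57
tool_pos: [0.5624, 0.064, 0.1114]
tool_rot: [179.9, -0.2, -140.0]
force: [0.7, -0.0, 0.6]
grip_width: 0.0847
```

Request:
move_arm([
  [5.0,0,0,0,0,0,0],
  [5.0,0,0,0,0,0,0],
  [5.0,0,0,0,0,0,0],
])

```text
time_s: 8.82
tool_pos: [0.5652, 0.066, 0.1149]
tool_rot: [-179.9, 0.2, -139.9]
force: [-0.1, -1.0, -0.5]
grip_width: 0.0681
```

```bash
cat > plan.py <<'E'
from h import *
import sys
# sweep plan: hinge H, radius r; q from a to b; print rows
H=np.array([.650,.2053]); r=.165; yaw0=.19
def knob(q):
    a=np.pi+.8-q+yaw0; return H+r*np.array([np.cos(a),np.sin(a)]),np.degrees(a)
if __name__=='__main__':
    o=env.get_obs(); a,b,n=float(sys.argv[1]),float(sys.argv[2]),int(sys.argv[3]); zt=float(sys.argv[4])
    psi=o['tool_rot'][2]%360; p=np.array(o['tool_pos'])
    for i in range(1,n+1):
        q=a+(b-a)*i/n; k,ang=knob(q); 
        y=np.radians(psi); ex=np.array([np.cos(y),np.sin(y)]); ey=np.array([np.sin(y),-np.cos(y)])
        d=(k-p[:2])*100; w=np.clip(np.radians(psi-(149+(225-149)*(1-q/1.6))),-.12,.12)
        dz=(p[2]-zt)*100
        row=[round(d@ex,1),round(d@ey,1),round(dz,1),round(w,2)]; print(q.round(3) if hasattr(q,'round') else q,row,k.round(3))
        p[:2]+=(ex*row[0]+ey*row[1])/100; p[2]=zt; psi-=np.degrees(row[3])
E
python3 - <<'E'
from h import *
from plan import knob
o=env.get_obs(); print(o['tool_pos'],o['tool_rot'],o['grip_width'],o['force']); print(knob(0),knob(1.6))
E
python3 plan.py 0 1.6 16 .11
```

```text
[0.56520314 0.06600903 0.11494425] [-179.89436098    0.21001591 -139.85674017] 0.06805917895093386 [-0.07378905 -0.99950528 -0.48995291]
(array([0.55946617, 0.06735571]), np.float64(236.72282171795152)) (array([0.51475808, 0.29982313]), np.float64(145.04957449701976))
0.1 [np.float64(0.7), np.float64(2.1), np.float64(0.5), np.float64(-0.0)] [0.546 0.077]
0.2 [np.float64(0.3), np.float64(1.6), np.float64(0.0), np.float64(0.08)] [0.534 0.088]
0.30000000000000004 [np.float64(0.2), np.float64(1.6), np.float64(0.0), np.float64(0.08)] [0.523 0.1  ]
0.4 [np.float64(0.1), np.float64(1.7), np.float64(0.0), np.float64(0.09)] [0.513 0.114]
0.5 [np.float64(0.2), np.float64(1.6), np.float64(0.0), np.float64(0.08)] [0.504 0.128]
0.6000000000000001 [np.float64(0.1), np.float64(1.7), np.float64(0.0), np.float64(0.08)] [0.497 0.143]
0.7000000000000001 [np.float64(0.1), np.float64(1.6), np.float64(0.0), np.float64(0.09)] [0.492 0.158]
0.8 [np.float64(0.0), np.float64(1.7), np.float64(0.0), np.float64(0.08)] [0.488 0.174]
0.9 [np.float64(0.1), np.float64(1.6), np.float64(0.0), np.float64(0.08)] [0.486 0.19 ]
1.0 [np.float64(-0.0), np.float64(1.7), np.float64(0.0), np.float64(0.08)] [0.485 0.207]
1.1 [np.float64(-0.1), np.float64(1.6), np.float64(0.0), np.float64(0.09)] [0.486 0.223]
1.2000000000000002 [np.float64(-0.0), np.float64(1.7), np.float64(0.0), np.float64(0.08)] [0.489 0.24 ]
1.3 [np.float64(-0.1), np.float64(1.6), np.float64(0.0), np.float64(0.08)] [0.493 0.256]
1.4000000000000001 [np.float64(-0.1), np.float64(1.7), np.float64(0.0), np.float64(0.09)] [0.499 0.271]
1.5 [np.float64(-0.1), np.float64(1.6), np.float64(0.0), np.float64(0.08)] [0.506 0.286]
1.6 [np.float64(-0.2), np.float64(1.6), np.float64(0.0), np.float64(0.08)] [0.515 0.3  ]
```

Request:
move_arm([
  [4.6,0,0,0.4,0,0,0],
  [4.6,0,0,0,0,0,0],
  [4.6,0,0,0,0,0,0],
])

```text
time_s: 9.07
tool_pos: [0.5636, 0.0662, 0.1088]
tool_rot: [-180.0, 0.0, -139.8]
force: [0.3, 0.5, -0.2]
grip_width: 0.0504
```

Request:
move_arm([
  [4.6,0.3,1.0,0,0,0,0],
  [4.6,0.3,1.1,0,0,0,0.04],
  [4.6,0.2,1.6,0,0,0,0.08],
  [4.6,0.2,1.6,0,0,0,0.08],
  [4.6,0.1,1.6,0,0,0,0.08],
])

```text
time_s: 9.48
tool_pos: [0.5135, 0.1151, 0.1084]
tool_rot: [-180.0, -0.1, -156.2]
force: [-0.5, -1.1, -0.6]
grip_width: 0.0456
```

```bash
python3 plan.py 0.5 1.6 11 .11
python3 - <<'E'
from h import *
o=env.get_obs(); print(o['tool_pos'],o['tool_rot'][2],o['grip_width'],o['force'])
d=np.array(o['tool_pos'])[:2]-[.65,.2053]; print(np.hypot(*d), np.pi+.99-np.arctan2(d[1],d[0])%(2*np.pi))
E
```

```text
0.6 [np.float64(0.4), np.float64(3.2), np.float64(-0.2), np.float64(0.12)] [0.497 0.143]
0.7 [np.float64(0.0), np.float64(1.6), np.float64(0.0), np.float64(0.09)] [0.492 0.158]
0.8 [np.float64(0.1), np.float64(1.7), np.float64(0.0), np.float64(0.08)] [0.488 0.174]
0.9 [np.float64(0.0), np.float64(1.6), np.float64(0.0), np.float64(0.09)] [0.486 0.19 ]
1.0 [np.float64(0.0), np.float64(1.7), np.float64(0.0), np.float64(0.08)] [0.485 0.207]
1.1 [np.float64(-0.0), np.float64(1.6), np.float64(0.0), np.float64(0.08)] [0.486 0.223]
1.2000000000000002 [np.float64(-0.1), np.float64(1.7), np.float64(0.0), np.float64(0.09)] [0.489 0.24 ]
1.3 [np.float64(-0.1), np.float64(1.6), np.float64(0.0), np.float64(0.08)] [0.493 0.256]
1.4 [np.float64(-0.1), np.float64(1.6), np.float64(0.0), np.float64(0.08)] [0.499 0.271]
1.5 [np.float64(-0.1), np.float64(1.7), np.float64(0.0), np.float64(0.08)] [0.506 0.286]
1.6 [np.float64(-0.2), np.float64(1.6), np.float64(0.0), np.float64(0.09)] [0.515 0.3  ]
[0.51351312 0.11508165 0.10843626] -156.15259051161493 0.045601121995941345 [-0.45264045 -1.102976   -0.57002207]
0.16360934479930314 0.4059280790583535
```

Request:
move_arm([
  [4.6,0.2,1.5,0,0,0,0.1],
  [4.6,0.1,1.6,0,0,0,0.09],
  [4.6,0.1,1.6,0,0,0,0.08],
  [4.6,0.1,1.6,0,0,0,0.08],
  [4.6,0,1.6,0,0,0,0.08],
])

```text
time_s: 9.9
tool_pos: [0.4898, 0.1898, 0.1082]
tool_rot: [-179.9, -0.2, 179.2]
force: [-0.5, 0.2, 0.0]
grip_width: 0.0461
```

```bash
cat > st.py <<'E'
from h import *
o=env.get_obs(); print(o['tool_pos'],o['tool_rot'][2],o['grip_width'],o['force'])
d=np.array(o['tool_pos'])[:2]-[.65,.2053]; print(np.hypot(*d), np.pi+.99-np.arctan2(d[1],d[0])%(2*np.pi))
E
python3 st.py
python3 - <<'E'
from h import *
o,c=snap('wrist','w6')
E
```

```text
[0.48981543 0.18982788 0.1081684 ] 179.24686531376676 0.0461449395872479 [-0.53442339  0.17873306  0.04140344]
0.1609300589692702 0.8937094097987486
```

View pics/w6.png

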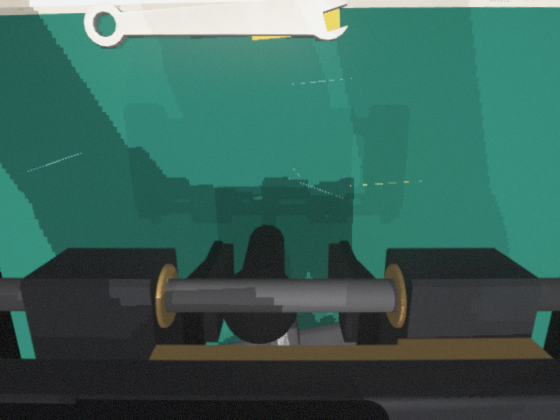

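The knob at (262,300) is riding against the trailing finger. I'll continue the sweep.

Request:
move_arm([
  [4.6,0.2,1.5,0,0,0,0.08],
  [4.6,0.1,1.6,0,0,0,0.08],
  [4.6,0.1,1.6,0,0,0,0.08],
  [4.6,0,1.6,0,0,0,0.08],
  [4.6,0,1.6,0,0,0,0.08],
])

```text
time_s: 10.37
tool_pos: [0.5002, 0.2675, 0.1084]
tool_rot: [-179.9, -0.1, 156.5]
force: [-2.2, -3.0, 2.3]
grip_width: 0.046
```

```bash
python3 st.py; python3 plan.py 1.35 1.6 3 .109
```

```text
[0.50017726 0.26747734 0.10840048] 156.4681340109653 0.045967757082031546 [-2.21247863 -3.0491562   2.34533388]
0.16221244304878044 1.3833753019907085
1.4333333333333333 [np.float64(0.3), np.float64(0.8), np.float64(-0.1), np.float64(-0.01)] [0.501 0.276]
1.5166666666666668 [np.float64(-0.1), np.float64(1.4), np.float64(0.0), np.float64(0.07)] [0.507 0.288]
1.6 [np.float64(-0.2), np.float64(1.4), np.float64(0.0), np.float64(0.07)] [0.515 0.3  ]
```

Request:
move_arm([
  [4.6,0.2,1.0,0,0,0,0.03],
  [4.6,-0.1,1.2,0,0,0,0.06],
  [4.6,-0.1,1.0,0,0,0,0.04],
  [4.6,-0.1,0.6,0,0,0,0],
  [4.6,0,0,0,0,0,0],
])

```text
time_s: 10.78
tool_pos: [0.5193, 0.3023, 0.1086]
tool_rot: [179.9, 0.0, 149.3]
force: [0.1, 0.2, 0.2]
grip_width: 0.0459
```

```bash
python3 st.py
python3 - <<'E'
from h import *
o,c=snap('wrist','w7');snap('side','s7')
E
```

```text
[0.51928582 0.30229553 0.10862505] 149.33069902762588 0.04594076020285529 [0.08818849 0.1508048  0.17087656]
0.16277078417990992 1.6283890743150553
```

View pics/w7.png

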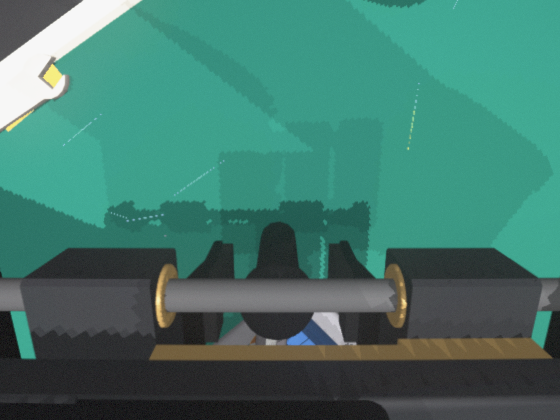

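The knob is now centred between the fingers at (280,300) with no force, which suggests it snapped into the notch. I'll open, lift away and check.

Request:
move_arm([
  [7.0,0,0,0,0,0,0],
  [7.0,0,0,0,0,0,0],
  [7.0,0,0,-2.0,0,0,0],
  [7.0,0,0,-4.0,0,0,0],
  [7.0,0,0,-4.0,0,0,0],
])

```text
time_s: 11.3
tool_pos: [0.5178, 0.2999, 0.2082]
tool_rot: [-179.8, -0.1, 149.1]
force: [0.4, 0.5, -0.0]
grip_width: 0.0676
```

Request:
move_arm([
  [7.0,4.0,0,0,0,0,0],
  [7.0,4.0,0,0,0,0,0],
  [7.0,0,3.5,-2,0,0,0],
  [7.0,0,4.0,-1,0,0,0],
  [7.0,0,4.0,0,0,0,0],
])

```text
time_s: 11.72
tool_pos: [0.5094, 0.442, 0.2415]
tool_rot: [179.8, 0.0, 149.2]
force: [0.9, -0.2, 2.0]
grip_width: 0.0699
```

Request:
move_arm([
  [7.0,0,4.0,0,0,0,0],
  [7.0,0,4.0,0,0,0,0],
  [7.0,0,4.0,0,0,0,0],
  [7.0,0,0,0,0,0,0],
  [7.0,0,0,0,0,0,0],
])

```text
time_s: 12.13
tool_pos: [0.5705, 0.5451, 0.2336]
tool_rot: [-179.7, -0.1, 149.2]
force: [-0.2, 0.1, -0.0]
grip_width: 0.0703
```

```bash
python3 st.py
python3 - <<'E'
from h import *
o,c=snap('top','t8');o,c2=snap('side','s8')
a=cv2.imread('pics/t8.png'); cv2.imwrite('pics/t8z.png',cv2.resize(a[120:270,180:380],(800,600),interpolation=cv2.INTER_CUBIC))
a=cv2.imread('pics/s8.png'); cv2.imwrite('pics/s8z.png',cv2.resize(a[150:300,190:390],(800,600),interpolation=cv2.INTER_CUBIC))
E
```

```text
[0.57052576 0.54507348 0.23363034] 149.24571982660888 0.07033519917267848 [-0.1520501   0.07154647 -0.01633932]
0.3489443633146234 2.3310236496485706
```

View pics/t8z.png

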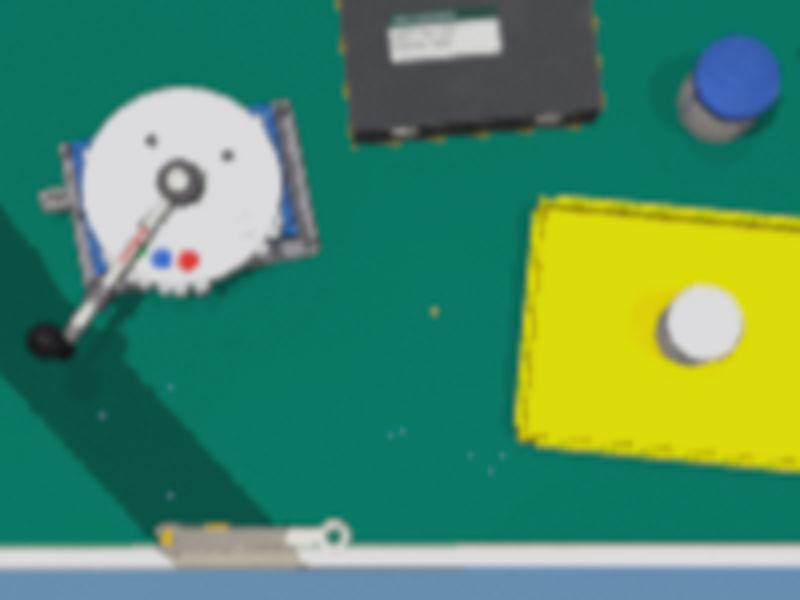

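View pics/s8z.png

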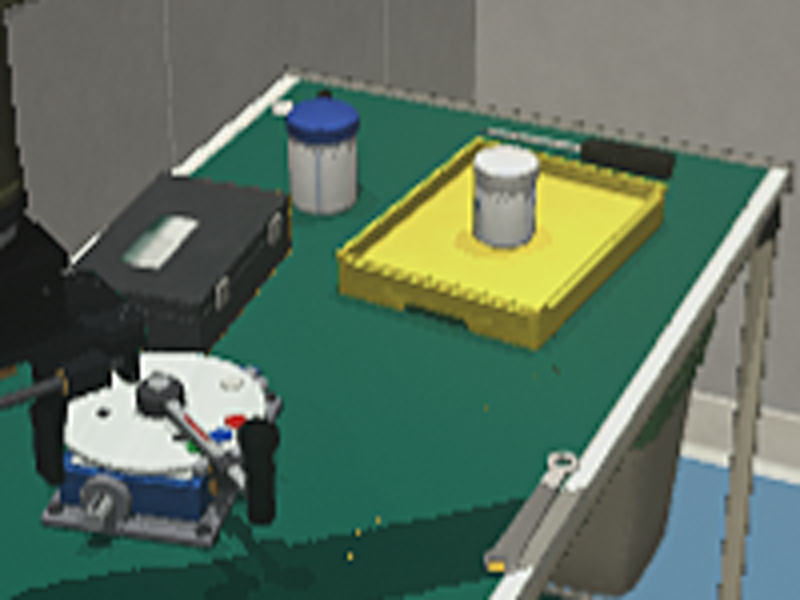

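The lever covers the green disc, with blue and red still visible beside it. I'll check the angle numerically.

Run:
```python
from h import *
c=viewer.read_camera('top')
g=lambda x,y:(180+(x+.5)/4-.5,120+(y+.5)/4-.5)
h=px2w(c,*g(181,182),.08);k=px2w(c,*g(46,341),.12); j=px2w(c,*g(704,323),.1)
d=k-h; a=np.arctan2(d[1],d[0]); print(h,k,j,np.hypot(*d[:2]),a,'swept',(-2.141+2*np.pi)-a)
o=env.get_obs(); d=j-[.5298,-.2125,.1]; print(d)
# camera: pixel line of lever at q=1.60 vs 1.52/1.68
from plan import knob
for q in (1.5,1.55,1.6,1.65):
    u,v=w2px(c,[*knob(q)[0],.12]); print(q,((u-180+.5)*4-.5,(v-120+.5)*4-.5))
```

```text
[0.64932881 0.20330374 0.08      ] [0.51678806 0.30072461 0.12      ] [ 0.53102921 -0.2106983   0.1       ] 0.16449278115743018 2.507744083964322 swept 1.6344412232152643
[1.22920556e-03 1.80170142e-03 8.32667268e-17]
1.5 (np.float64(65.02952219588144), np.float64(354.8363552513905))
1.55 (np.float64(55.924029383992774), np.float64(349.4475690679923))
1.6 (np.float64(47.11707109309134), np.float64(343.6109743181745))
1.65 (np.float64(38.631078614218836), np.float64(337.3421455957797))
```

Run:
```python
from h import *
for f,(u,v),n in (('top0',(266.5,190),'a'),('t8',(191,205),'b')):
    a=cv2.imread(f'pics/{f}.png'); v0,u0=int(v)-20,int(u)-20
    cv2.imwrite(f'pics/k{n}.png',cv2.resize(a[v0:v0+40,u0:u0+40],(400,400),interpolation=cv2.INTER_NEAREST)); print(u0,v0)
cv2.imwrite('pics/kk.png',np.hstack([cv2.imread('pics/ka.png'),cv2.imread('pics/kb.png')]))
```

```text
246 170
171 185
```

View pics/kk.png

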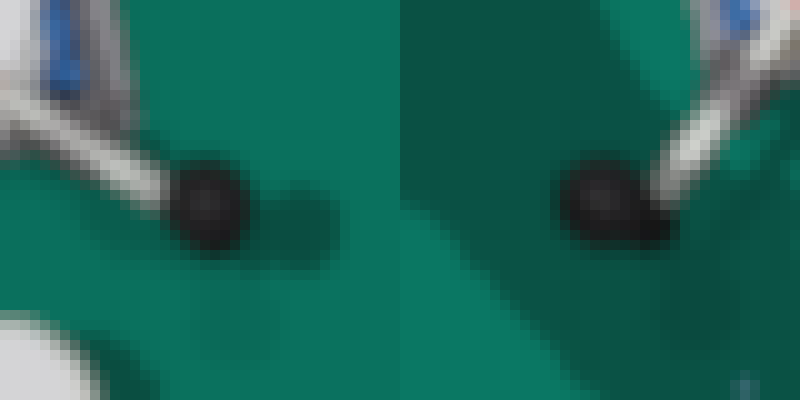

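Run:
```python
from h import *
c=viewer.read_camera('top')
K0=px2w(c,266.4,190.1,.12);K1=px2w(c,190.6,204.3,.12); L=np.hypot(*(K1-K0)[:2])
print(K0,K1,L,2*np.arcsin(L/.33))
for t in (.264,.262): print(2*np.arcsin(t/2/.165)) if 0 else None
print([(q,round(.33*np.sin(q/2),4)) for q in (1.5,1.55,1.6,1.65)])
# hinge from two-circle
m=(K0+K1)[:2]/2; e=(K1-K0)[:2]/L; n=np.array([-e[1],e[0]]); s=np.sqrt(.165**2-L*L/4)
for H in (m+n*s,m-n*s): print(H)
# pointer vs green
for H in (m+n*s,m-n*s):
  u=(K1[:2]-H)/.165; print(H+.063*u, 'green',[.6002,.2427])
```

```text
[0.56190841 0.068278   0.12      ] [0.51858034 0.30237959 0.12      ] 0.23807746319163453 1.6117789363420476
[(1.5, np.float64(0.2249)), (1.55, np.float64(0.2309)), (1.6, np.float64(0.2367)), (1.65, np.float64(0.2424))]
[0.42789495 0.1645349 ]
[0.65259381 0.20612269]
[0.46252028 0.21716651] green [0.6002, 0.2427]
[0.60142503 0.24287532] green [0.6002, 0.2427]
```

The chord measurement gives q≈1.61, and the pointer is about 1.2 mm from the green disc. I'll hand in.

```bash
python3 -c "
from h import *
print(env.get_obs()['time_s']); print(job.sign_off())"
```

```text
12.3333
the job is handed in; nothing more can be done
None
```

I stood the jar in the yellow tray, then swept the lever into the green-disc notch (1.60), backed the arm clear and handed the job in at 12.3 s.

- **Jar:** it stands upright and released, about 2 mm from the tray's centre. The lever was still in its starting notch when I set it down.
- **Lever:** the knob's measured travel puts it at about 1.61 rad, with the pointer about 1–2 mm from the green disc. When I stopped it was centred between the open fingers with no force on them, which fits the detent holding it.
- **Bystanders:** the blue-lidded jar, screwdriver and spanner look unmoved in the last pictures. I did not re-check the tape roll at the end; it was in place in the side view during the carry.
- **Disagreements:** two cruder readings of the lever, from the hinge centre in the image and the knob's predicted place, gave about 1.63 rad; that is still inside tolerance. The wrist and top cameras disagreed by about 5 mm on where the jar started, which did not affect the grasp.

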